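Trace the portion rule to the yellow marker and keep pointing

ROBOT

A 7-joint arm with a two-finger parallel gripper is mounted at the origin on the work surface. World frame = base frame: x ahead of the robot, y to its left, z up, the work surface at z = 0. Lengths are in mm, angles in rad, forces in N, time in s.
With the tool pointing down it reaches from about 400 to 875 mm from the base axis. Payload 4.4 kg.
Tool frame: the origin (TCP) lies midway between the tips of the shut fingers; the grasp point (between the pads) lies 19 mm behind it (ctrl.grip_point_offset is the distance from the TCP to the grasp point, in mm); z points along the fingers, x is the direction in which the jaws open and shut, and the axes are right-handed (so a half turn about z gives the same grasp; the last joint's range is limited). The gripper opens to 85 mm and grips with 20 to 120 N. Pads are 22 mm wide; open, the fingers measure 114 mm over their backs; the gripper's body (76 mm by 85 mm) begins 54 mm behind the grasp point. The pads swing forward as they close: fully open they stand 13 mm farther back than shut.
Start: joints at [1.17, 0.628, 0.038, 1.517, -0.027, 0.996, -0.02], TCP at [213.606, -613.914, 210.513] pointing down, gripper open.
Joint ranges: [-3.06, 3.06], [-0.37, 2.12], [-1.25, 1.32], [0.18, 2.47], [-1.1, 4.24], [0.23, 1.98], [-2.94, 2.94]. Speed limits (rad/s): [2.57, 2.57, 3.14, 3.14, 3.14, 3.14, 3.14].

INTERFACE

Orientations are given as [roll, pitch, yaw] about the fixed x, y, z axes, in that order (R = Rz(yaw) Ry(pitch) Rx(roll)).
In Python, from cell import ctrl, viewer gives the robot as it stands.
- The arm moves only by the tool apply_moves, never from a script. Its argument "series" is a list that holds one entry, the list of rows, each a list of 6 numbers: the shift along the tool's x, y, z normalised to -1 to 1, where 1 is 50 mm, then the turn, a rotation vector about the tool's x, y, z normalised to -1 to 1, where 1 is 6 degrees. In form: [[[tx, ty, tz, rx, ry, rz], ...]]. A call has exactly 5 rows; each row shifts and turns the commanded pose from where the row before left it, along the tool's axes as they then stand; what a row does not reach is not made up. A row lasts 1/8 s, in which the tool goes at most 62.5 mm and 10.7 degrees, less where a joint would pass 70% of its speed; a pose out of reach is approached as far as the arm can. A call with a number of a shift or a turn outside -1 to 1 is refused whole. A call with a gripper value outside its range is refused whole. "claw" is the gripper command: -1 is shut, 1 is fully open, values between are in proportion, set as the call begins (left out, the last holds). The fingers move at their own pace and stop on an object; the grip force is fixed at half the most. Time passes only in rows, so rows that do not move let the fingers close, or fill a call up. It gives the time, the measured TCP pose, the force and the opening at its end, in the units of the state.
- ctrl.read_state(): the state, without advancing time (a new reading comes with each control period).
- viewer.get_image(name): name is "side" or "top"; returns the picture (384x512x3 uint8, blue, green, red); there is no depth.
- viewer.camera_info(name): a dict with "K" (3x3 intrinsics, pixels), "R" (3x3) and "t" (3): a world point X has camera coordinates R X + t. Camera axes: x right, y down, z forward; pixel columns grow to the right and rows downward; lengths in mm; the calibration is good to about 2 mm. A picture is of the moment at which its call begins. camera_info takes no time and is no camera call.
- ctrl.finish_job(): hands the job in, once; it reports no verdict.
Trained networks look in the newest picture that a camera, given by its name, has taken for a name from the list of things; names that differ only in an ending like _2 or _b are one class to them, and where a whole thing is asked for, a point or a joint stands for the part that bears it (a point fixed in the world has none). Each returns a list of dicts, best first, with "score" (0 to 1); they miss things now and then, are a little off and sometimes report something else, mostly with a low value. They report only what shows in the picture. A call takes as long as a camera call.
- viewer.find_in(camera, label): "location" ([column, row] as shares, 0 to 1, of the picture: columns of its width, rows of its height, amid what is visible of it).
The state is a dict: "clock": time; "qpos": joint angles; "qd": joint speeds; "tau": joint torques, N m; "eef_pos": TCP position; "tool_rot": TCP orientation; "force": force on the tool from outside, world axes, zero at the start; "torque": the same for the moment, N m; "width": finger opening in mm.
Only numpy, scipy, OpenCV 4.12 (cv2) and the standard library are available. Lean on these libraries where they do the work, as an engineer would, in place of code of your own. Each camera call takes 0.05 s, during which the arm holds its last target. There are 200 camera calls.

TASK

Show the cutter where to cut: with the fingertips closed together, touch the red zero end of the measuring rule on the white board, run them slowly and lightly along the top of the rule, and stop opposite the yellow marker's nose, not past it. Finish there with the fingertips still resting lightly on the rule. Do not press hard, pick anything up, or disturb the markers and the other things on the counter.

Things in the scene. Friction and masses are not known exactly. Their poses are not given: they have to be found in the camera images.
- board: white plastic cutting board, 280 mm (its x) by 400 mm (its y) by 20 mm thick, fixed to the red counter; origin at the centre of its underside, z up. Its y axis is the direction in which the rule is read.
- rule: dark grey measuring rule: a metal bar 28 mm wide, 320 mm long (along its y axis) and 8 mm thick, held on soft rubber feet above the board, its flat top 50 mm above the counter (30 mm above the board). Origin on the board's top below the middle of the bar; axes as the board's. White ticks every 20 mm. It springs straight down under a finger and returns: begins to sink at about 1 N, then 0.6 N per mm, and bottoms out 10 mm down at about 7 N.
- rule_zero (a point): the rule's zero: centre of the red patch (30 mm long) at the start of the rule, on the top surface, on the bar's centreline, 15 mm from the bar's end. Axes as the board's: the rule is read from here along +y.
- rule_end (a point): the other end of the rule, bare dark grey: on the top surface, on the centreline, at the very end of the bar, 305 mm from rule_zero.
- marker_yellow: yellow plastic marker, loose, 120 g, standing on the board beside the rule (on its +x side): foot 34 by 34 mm, 40 mm tall, with a small nose near its top that points at the rule. Origin at the centre of its underside, axes parallel to the board's within about 0.05 rad. It stands 155 to 270 mm along the rule from rule_zero.
- marker_yellow_tip (a point): tip of the yellow marker's nose, 34 mm above the board, about 36 mm from the rule's centreline; the place on the rule that it marks is straight across from it, at the same distance along the rule. Axes as the marker's.
- marker_blue: the same marker in blue, for another order, also standing beside the rule and sometimes nearer to the zero than the yellow one; it is left alone.
- roll: dark red frozen meat roll, 58 mm thick, 62 mm high with its flat foot, 130 mm long along its y, lying on the far (+x) part of the board; origin at the centre of its underside. A bystander.
- tray_right: black open tray 150 by 210 by 28 mm with two steaks, on the counter to the robot's right; origin at the centre of its underside. A bystander.
- tray_left: black open tray 150 by 210 by 28 mm with one steak, on the counter to the robot's left; origin at the centre of its underside. A bystander.
- cup: white paper cup, 72 mm wide, 85 mm high, upright, far right; origin at the centre of its underside. A bystander.
- tub: clear open tub 100 by 130 by 55 mm on the left; origin at the centre of its underside. A bystander.
- detergent: yellow bottle with a red cap, 60 mm wide, 170 mm high, upright, far left; origin at the centre of its underside. A bystander.

How it is judged:
By the outcome, as a careful person would: the job done as asked, in the order asked, and still so for the second after the job is handed in, while the arm keeps its last pose, push and grip.
It also fails if it takes over 38 s, if anything falls off the work surface, if the arm or the gripper's body presses on something with over 40 N, if the wrist force passes 120 N, or if a joint passes its speed limit or range.

## Working session

There is one attempt and no reset: what is moved stays moved. The work goes in short steps, Python scripts to look and compute and a tool call to move; the robot and the scene stay as the last step left them, time stands still between calls to the robot, and variables do not carry over. Pictures are saved under pics/ and viewed, about 8 in all and at most 12, crops included, and the job is handed in when it is done.

Besides the shell and the picture viewer there is one more tool, called after "Emit:" by a JSON object that holds its "name" and its "arguments", one argument or row to a line. apply_moves: Moves the arm, as the interface text tells. Scaled input: -1 to 1 covers 50 mm each way for a shift and 6 degrees each way for a turn. Its arguments: {"type":"object","properties":{"series":{"type":"array","items":{"type":"array","items":{"type":"array","items":{"type":"number"}}}},"claw":{"type":"number"}},"required":["series"]}

```bash
mkdir -p pics; cat > h.py <<'E'
from cell import ctrl, viewer
import numpy as np, cv2
def ray(cam,px,z):
    c=viewer.camera_info(cam);K,R,t=[np.array(c[k],float) for k in("K","R","t")]
    d=R.T@np.linalg.solve(K,[px[0],px[1],1]);o=-R.T@t
    return o+d*(z-o[2])/d[2]
def proj(cam,X):
    c=viewer.camera_info(cam);K,R,t=[np.array(c[k],float) for k in("K","R","t")]
    p=K@(R@np.array(X,float)+t);return p[:2]/p[2]
E
python3 - <<'E'
from h import *
s=ctrl.read_state();print(s)
for n in("top","side"):
    im=viewer.get_image(n);cv2.imwrite(f"pics/{n}0.png",im)
    c=viewer.camera_info(n);print(n,-np.array(c["R"]).T@c["t"])
    for l,z in(("rule_zero",50),("rule_end",50),("marker_yellow_tip",54),("marker_yellow",40),("marker_blue",40),("board",20)):
        for r in viewer.find_in(n,l)[:2]:
            p=np.array(r["location"])*[512,384];print(l,round(r["score"],2),p.round(1),ray(n,p,z).round(1))
E
```

```text
{'clock': 0.0, 'qpos': array([ 1.17021231,  0.6293318 ,  0.03845788,  1.51839501, -0.02697711,
        0.99626072, -0.019979  ]), 'qd': array([ 5.56280167e-04,  1.32866468e-03,  1.19656215e-03, -7.80480140e-05,
        5.35330775e-04,  1.18027095e-03,  4.03508048e-04]), 'tau': array([ 6.51555320e-05, -5.63395786e+01,  1.22629635e+00, -1.93446547e+01,
        1.10010174e-02,  1.04035327e-02,  3.70789053e-06]), 'eef_pos': array([ 213.35982127, -613.28155879,  209.59005203]), 'tool_rot': array([ 3.14153975e+00,  1.87572573e-03, -1.23599240e+00]), 'force': array([0.10315835, 0.53892168, 0.26620937]), 'torque': array([-0.0059411 , -0.0248313 ,  0.00476801]), 'width': 85.21597190744872}
top [ 314.84673532  -32.11219115 1597.74379725]
rule_zero 0.57 [268.  197.6] [552.4 -44.1  50. ]
rule_end 0.65 [268.5 201.1] [540.9 -45.9  50. ]
board 0.87 [270.8 194.3] [568.3 -53.5  20. ]
side [ 391.65454615  830.03427633 1020.05067225]
rule_zero 0.73 [262.1 199.1] [529.6 -28.7  50. ]
rule_end 0.89 [260.6 198. ] [535.1 -32.3  50. ]
rule_end 0.51 [238.5 222.9] [580.4  80.1  50. ]
marker_yellow_tip 0.61 [239.3 221.4] [578.6  77.1  54. ]
marker_yellow_tip 0.26 [259.1 194.5] [542.  -42.3  54. ]
marker_yellow 0.57 [241.8 219.5] [575.5  57.3  40. ]
marker_blue 0.71 [239.6 199.6] [600.3 -20.2  40. ]
board 0.79 [251.4 207.8] [560.1 -11.6  20. ]
board 0.58 [162.6 302.4] [720.5 358.6  20. ]
```

```bash
python3 - <<'E'
import cv2,numpy as np
a=cv2.imread("pics/top0.png");b=cv2.imread("pics/side0.png")
ca=cv2.resize(a[110:290,150:390],(800,600),interpolation=cv2.INTER_CUBIC)
cb=cv2.resize(b[140:275,170:350],(800,600),interpolation=cv2.INTER_CUBIC)
cv2.imwrite("pics/ca.png",ca);cv2.imwrite("pics/cb.png",cb)
E
```

```text
(no output)
```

View pics/ca.png

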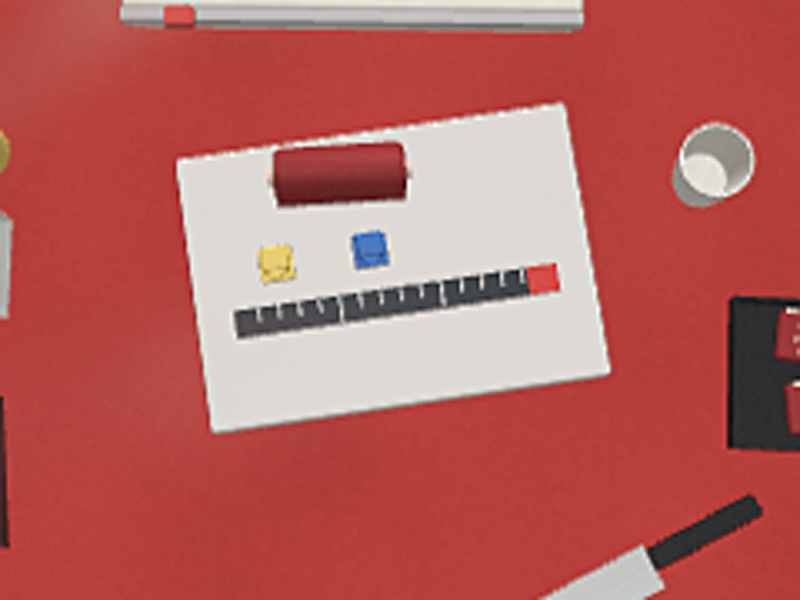

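View pics/cb.png

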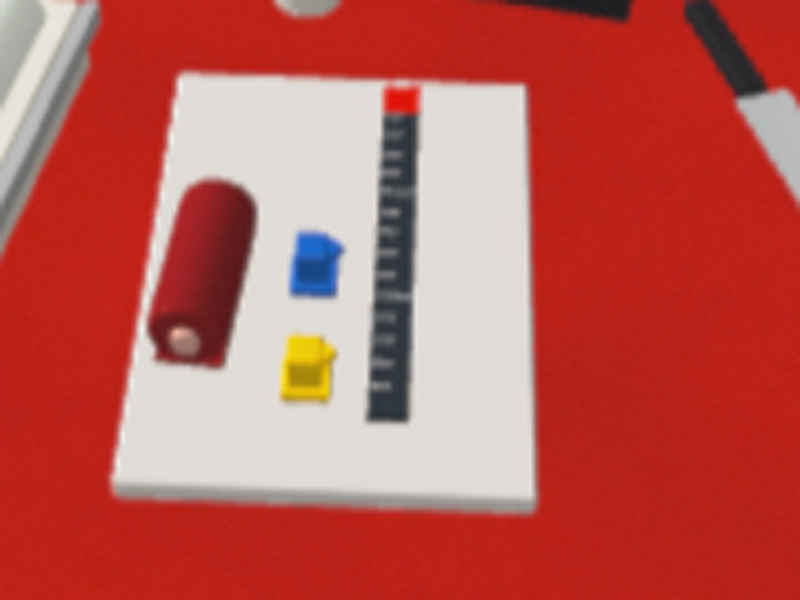

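The top view shows the rule running from red zero at crop (543,278) to its bare end at (238,323), with yellow at (277,263) and blue at (370,250). In the side view the zero is at (402,101), the rule end at (388,420) and the yellow nose tip at (337,355). Blue stands nearer to the zero than yellow.

```bash
python3 - <<'E'
from h import *
def big(mask): 
    n,l,s,c=cv2.connectedComponentsWithStats(mask.astype(np.uint8));i=1+np.argmax(s[1:,4]);return l==i
B={"top":(slice(180,222),slice(215,325)),"side":(slice(155,240),slice(250,268))}
Y={"top":(slice(178,200),slice(222,245)),"side":(slice(212,233),slice(228,252))}
for n in("top","side"):
    im=cv2.imread(f"pics/{n}0.png").astype(int)
    sub=im[B[n]];oy,ox=B[n][0].start,B[n][1].start
    b,g,r=sub[...,0],sub[...,1],sub[...,2]
    red=big((r>150)&(g<110)); v,u=np.nonzero(red);pz=np.array([u.mean()+ox,v.mean()+oy]);Z=ray(n,pz,50)
    dark=(sub.max(2)<110);v,u=np.nonzero(cv2.morphologyEx((dark|red).astype(np.uint8),cv2.MORPH_CLOSE,np.ones((3,3))))
    P=np.array([ray(n,(x+ox,y+oy),50)[:2] for x,y in zip(u,v)])
    rect=cv2.minAreaRect(P.astype(np.float32));vx,vy,x0,y0=cv2.fitLine(P.astype(np.float32),2,0,.01,.01).ravel()
    if vy<0: vx,vy=-vx,-vy
    d=np.array([vx,vy]);s=(P-Z[:2])@d
    print(n,"zero",Z.round(1),pz,"dir",d.round(4),"centroid",(x0,y0),"rect",rect,"s range",s.min(),s.max())
    sub=im[Y[n]];oy,ox=Y[n][0].start,Y[n][1].start
    b,g,r=sub[...,0],sub[...,1],sub[...,2]
    m=big((r-b>50)); v,u=np.nonzero(m)
    nrm=np.array([d[1],-d[0]])
    Q=np.array([ray(n,(x+ox,y+oy),54)[:2]-Z[:2] for x,y in zip(u,v)])
    a,t=Q@d,Q@nrm; print(" yellow centroid a,t",a.mean(),t.mean(),"min-t pixels:")
    for i in np.argsort(t)[:8]: print("  ",u[i]+ox,v[i]+oy,a[i].round(1),t[i].round(1),im[v[i]+oy,u[i]+ox])
T=cv2.imread("pics/top0.png")[176:212,218:252];S=cv2.imread("pics/side0.png")[208:238,225:265]
o=np.hstack([cv2.resize(T,(396,420),interpolation=0),cv2.resize(S,(400,420),interpolation=0)]);cv2.imwrite("pics/z.png",o)
E
```

```text
top zero [ 569.5 -188.7   50. ] [312.41428571 193.17142857] dir [-0.165   0.9863] centroid (np.float32(545.32764), np.float32(-46.382797)) rect ((545.406005859375, -46.153076171875), (25.473093032836914, 317.6746520996094), 9.489445686340332) s range -14.297597423066511 303.37538360452857
 yellow centroid a,t 256.10167728987676 52.91555924269376 min-t pixels:
   238 193 240.0 36.0 [141 177 192]
   237 193 243.2 36.5 [108 155 176]
   230 194 266.3 36.6 [120 183 206]
   236 193 246.5 36.9 [122 185 209]
   229 194 269.5 37.1 [112 196 223]
   235 193 249.7 37.4 [113 198 225]
   234 193 252.9 37.9 [103 174 199]
   233 193 256.2 38.4 [ 92 181 208]
side zero [ 579.9 -223.4   50. ] [258.5 156. ] dir [-0.1722  0.9851] centroid (np.float32(544.23596), np.float32(-40.629696)) rect ((545.1109008789062, -60.888427734375), (59.22409439086914, 343.1441650390625), 12.04353141784668) s range -6.534476443827301 338.2481203425243
 yellow centroid a,t 300.57401469616786 52.028011931445974 min-t pixels:
   245 220 290.1 33.7 [129 175 194]
   245 219 286.2 33.9 [107 175 202]
   245 218 282.4 34.1 [155 205 222]
   244 228 320.3 35.3 [137 181 199]
   244 227 316.6 35.5 [134 178 197]
   244 226 312.9 35.7 [135 180 199]
   244 225 309.2 35.8 [125 176 196]
   244 224 305.4 36.0 [109 168 191]
```

View pics/z.png

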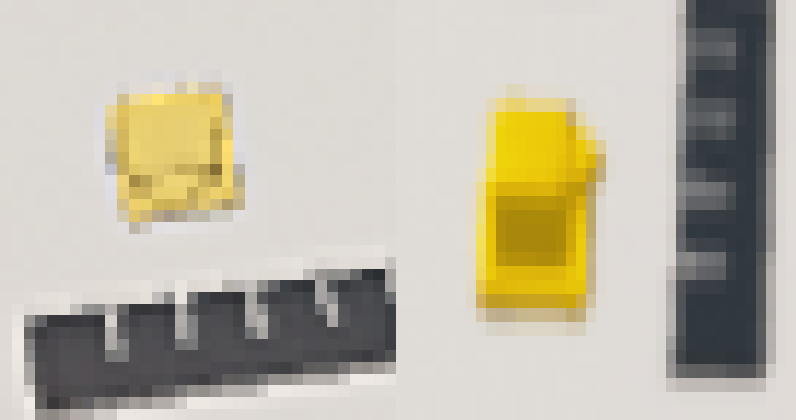

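The zoom shows the yellow nose tip in the top view at about px (233.3,193.6), and in the side view at about px (245.3,219.5). My side-view red mask was wrong because it picked up the counter, so I'll redo that one.

```bash
python3 - <<'E'
from h import *
from scipy.optimize import least_squares
im={n:cv2.imread(f"pics/{n}0.png").astype(int) for n in("top","side")}
s=im["side"][158:170,252:270];m=(s[...,2]>150)&(s[...,1]<110);v,u=np.nonzero(m)
ps=np.array([u.mean()+252,v.mean()+158]);print("side red",ps,len(u),ray("side",ps,50))
zt=np.array([569.5,-188.7]);zs=ray("side",ps,50)[:2]
# rule ends/body in the side view
sub=im["side"][158:240,250:268];v,u=np.nonzero((sub.max(2)<120)|((sub[...,2]>150)&(sub[...,1]<110)))
P=np.array([ray("side",(x+250,y+158),50)[:2] for x,y in zip(u,v)],np.float32)
print("side rect",cv2.minAreaRect(P))
for n,z0,ends in(("top",zt,[(221.2,206.9)]),("side",zs,[(257.3,233.8)])):
    E=ray(n,ends[0],50)[:2];print(n,"end",E,"len",np.linalg.norm(E-z0),"dir",(E-z0)/np.linalg.norm(E-z0))
d=np.array([-.167,.986]);d/=np.linalg.norm(d);nr=np.array([d[1],-d[0]])
for n,p,z in(("top",(232.3,187.2),60),("top",(233.3,193.6),54),("top",(233.4,193.7),26),("side",(245.3,219.3),54),("side",(245.,219.5),54)):
    X=ray(n,p,z)[:2];q=X-(zt if n=="top" else zs);print(n,p,z,X.round(1),"a",(q@d).round(1),"t",(q@nr).round(1))
# reprojection of top-view results in side view, plus stereo triangulation of the tip and zero
def tri(pt,psd):
    f=lambda X:np.r_[proj("top",X)-pt,proj("side",X)-psd]
    r=least_squares(f,[550,0,50]);return r.x.round(1),r.fun.round(2)
print(tri((312.4,193.2),ps),tri((233.3,193.6),(245.3,219.4)),tri((221.2,206.9),(257.3,233.8)))
E
```

```text
side red [259.73333333 162.46666667] 45 [ 569.34757471 -192.098185     50.        ]
side rect ((544.9774780273438, -47.76322937011719), (25.97197151184082, 318.6878662109375), 9.588459014892578)
top end [519.2024492  107.88455189] len 300.81928136034475 dir [-0.16720188  0.98592268]
side end [517.58389514 107.89131315] len 304.42269548690876 dir [-0.17003883  0.98543736]
top (232.3, 187.2) 60 [583.2  72.7] a 255.4 t 57.2
top (233.3, 193.6) 54 [563.1  69.3] a 255.4 t 36.8
top (233.4, 193.7) 26 [567.3  70.8] a 256.2 t 41.2
side (245.3, 219.3) 54 [562.9  65.4] a 254.9 t 36.6
side (245.0, 219.5) 54 [563.6  66.3] a 255.8 t 37.5
(array([ 568.7, -188.3,   53.7]), array([ 0.  ,  0.02, -0.02, -0.  ])) (array([562.2,  69. ,  58.1]), array([ 0.  ,  0.07, -0.06, -0.02])) (array([518.3, 107.9,  50.1]), array([-0.  ,  0.27, -0.24, -0.06]))
```

Emit:
{"name": "apply_moves", "arguments": {
  "series": [
    [[0, 0, 0, 0, 0, 0.8], [0, 0, 0, 0, 0, 0.8], [-0.34, -0.4, 0, 0, 0, 0], [-0.68, -0.8, 0, 0, 0, 0], [-0.68, -0.8, 0, 0, 0, 0]]
  ],
  "claw": -1
}}

```text
clock: 1.32
eef_pos: [298.8, -512.6, 210.5]
tool_rot: [-3.141, -0.0, -1.405]
force: [0.7, 0.8, -0.1]
width: -0.3
```

Emit:
{"name": "apply_moves", "arguments": {
  "series": [
    [[-0.68, -0.8, 0, 0, 0, 0], [-0.68, -0.8, 0, 0, 0, 0], [-0.68, -0.8, 0, 0, 0, 0], [-0.68, -0.8, 0, 0, 0, 0], [-0.68, -0.8, 0, 0, 0, 0]]
  ]
}}

```text
clock: 1.95
eef_pos: [468.1, -311.2, 210.8]
tool_rot: [-3.141, -0.0, -1.404]
force: [0.7, -0.8, 0.5]
width: 0.0
```

Emit:
{"name": "apply_moves", "arguments": {
  "series": [
    [[-0.68, -0.8, 0.2, 0, 0, 0], [-0.68, -0.8, 0.4, 0, 0, 0], [-0.46, -0.54, 0.7, 0, 0, 0], [-0.24, -0.26, 0.7, 0, 0, 0], [0, 0, 0.6, 0, 0, 0]]
  ]
}}

```text
clock: 2.58
eef_pos: [569.4, -188.4, 79.2]
tool_rot: [-3.141, 0.001, -1.4]
force: [0.4, -1.0, 0.9]
width: -0.3
```

```bash
python3 - <<'E'
from h import *
s=ctrl.read_state();print(s["clock"],s["eef_pos"],s["tool_rot"],s["force"])
o=[]
for n in("top","side"):
    im=viewer.get_image(n);cv2.imwrite(f"pics/{n}1.png",im);p=proj(n,s["eef_pos"]);print(n,p);x,y=p.astype(int)
    c=im[y-25:y+25,x-20:x+20];o.append(cv2.resize(c,(400,500),interpolation=0))
cv2.imwrite("pics/a1.png",np.hstack(o))
E
```

```text
2.575 [ 569.44050235 -188.40979324   79.21328956] [-3.14079340e+00  1.10087323e-03 -1.39988800e+00] [ 0.38643364 -0.95440382  0.91692865]
top [313.26002621 191.71662212]
side [259.69980244 156.83744126]
```

View pics/a1.png

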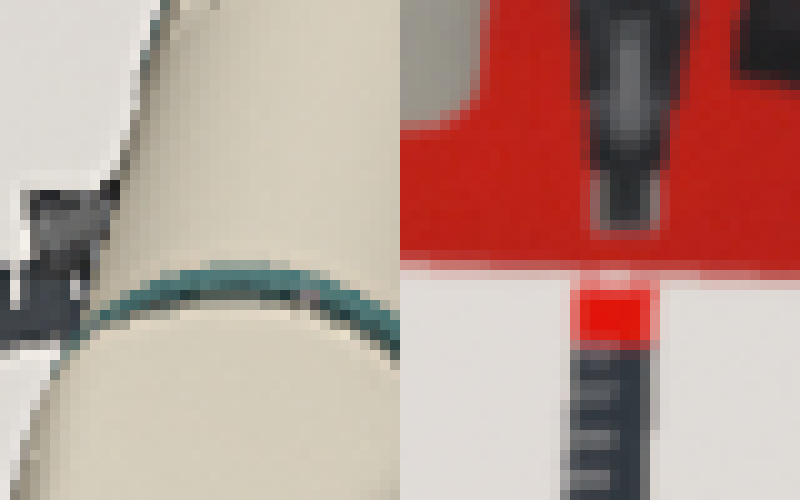

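The side view shows the shut tips just above the red patch. They sit about 1 px right of the patch centreline, and the arm hides them in the top view. I'll come down gently.

Emit:
{"name": "apply_moves", "arguments": {
  "series": [
    [[0, 0, 0.2, 0, 0, 0], [0, 0, 0.14, 0, 0, 0], [0, 0, 0.06, 0, 0, 0], [0, 0, 0.04, 0, 0, 0], [0, 0, 0.02, 0, 0, 0]]
  ]
}}

```text
clock: 3.3
eef_pos: [568.3, -191.1, 57.8]
tool_rot: [-3.141, -0.0, -1.404]
force: [0.2, -0.1, -0.6]
width: 0.0
```

```bash
cat > look.py <<'E'
from h import *
import sys
s=ctrl.read_state();print(s["clock"],s["eef_pos"].round(2),s["force"].round(2),s["tau"].round(2))
im=viewer.get_image("side");cv2.imwrite(f"pics/{sys.argv[1]}f.png",im);p=proj("side",s["eef_pos"]);print(p);x,y=p.astype(int)
print("crop origin",x-20,y-25)
cv2.imwrite(f"pics/{sys.argv[1]}.png",cv2.resize(im[y-25:y+25,x-20:x+20],(480,600),interpolation=0))
E
python3 look.py b
```

```text
3.3 [ 568.34 -191.09   57.76] [ 0.23 -0.05 -0.58] [ 2.000e-02 -5.606e+01  1.670e+00 -1.300e+01  1.000e-02  1.000e-02
 -0.000e+00]
[260.02066854 161.03905714]
crop origin 240 136
```

View pics/b.png

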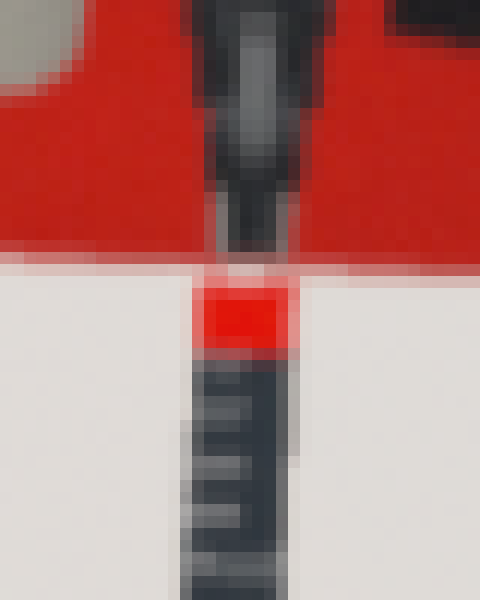

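```bash
python3 - <<'E'
from h import *
a=cv2.imread("pics/side0.png");b=cv2.imread("pics/bf.png")
for r in range(152,168): print(r," ".join("%3d,%3d"%(b[r,c,2],b[r,c,1]) for c in range(255,268)),"|"," ".join("%4d"%(abs(b[r,c].astype(int)-a[r,c]).max()) for c in range(255,268)))
for X in([571.8,-204.8,50],[569.3,-190,50],[566.8,-175,50],[568.3,-191,57.8]):print(proj("side",X))
E
```

```text
152 189, 35 184, 38 151, 64 106, 98  52, 54  42, 44  44, 47  52, 54  92, 83 135, 68 181, 38 187, 32 187, 33 |    2    7   40   83  138  148  144  136   96   53    7    1    1
153 188, 34 185, 39 166, 71 119,109  57, 59  41, 43  46, 48  56, 57 106, 94 155, 78 184, 42 186, 32 185, 33 |    1    7   41   86  133  148  141  131   82   50   11    1    2
154 188, 35 185, 39 168, 72 120,111  57, 58  39, 41  45, 47  57, 57 111, 94 164, 70 184, 39 185, 33 185, 33 |    3   10   47   87  132  150  142  129   76   42    7    1    2
155 187, 34 185, 39 168, 72 121,110  57, 59  43, 44  51, 53  58, 58 113, 95 168, 64 185, 38 186, 34 186, 34 |    0    7   46   87  132  145  136  128   73   36    8    2    1
156 186, 34 184, 39 168, 70 125,109  71, 60  62, 48  67, 55  74, 63 122,102 169, 64 184, 38 186, 34 185, 32 |    3    8   43   86  117  126  120  112   77   34    7    1    2
157 190, 78 189, 77 181, 76 161, 99 140, 96 138, 95 138, 95 138, 90 152,102 180, 74 188, 63 189, 62 188, 60 |    1    2   11   35   53   54   54   51   41   13    1    1    2
158 216,185 216,175 215,146 212,150 209,179 209,18
[... 1111 characters left out ...]
  1    0    2    3    1    0    1    1    1    0    1    0    1
165 219,211 177,130 158, 83 159, 80 166, 78 165, 73 159, 50 159, 46 166, 71 189,148 220,214 223,219 223,219 |    1    1    1    1    0    1    0    1    1    1    1    0    1
166 215,210 126,119  94, 86  99, 92 100, 91  86, 73  73, 56  73, 56  98, 83 172,164 219,216 222,218 223,219 |    1    1    2    1    1    1    1    2    2    1    1    1    1
167 214,208 100,102  62, 68  70, 75  68, 73  53, 59  48, 55  50, 57  87, 88 178,174 220,216 223,219 223,219 |    1    1    1    0    1    3    1    1    1    1    1    1    1
[259.74645052 159.89238923]
[259.62850214 162.87942302]
[259.49744103 165.94961901]
[260.02707581 161.05116853]
```

Emit:
{"name": "apply_moves", "arguments": {
  "series": [
    [[0, 0, 0.04, 0, 0, 0], [0, 0, 0.04, 0, 0, 0], [0, 0, 0.03, 0, 0, 0], [0, 0, 0.02, 0, 0, 0], [0, 0, 0, 0, 0, 0]]
  ]
}}

```text
clock: 3.98
eef_pos: [568.1, -191.0, 50.9]
tool_rot: [3.141, 0.0, -1.404]
force: [0.4, 0.5, -1.0]
width: -0.3
```

```bash
cat > st.py <<'E'
from h import *
import sys
a=cv2.imread("pics/side0.png").astype(int);b=viewer.get_image("side");S=[ctrl.read_state()]
s=S[0];print(round(s["clock"],2),s["eef_pos"].round(2),s["force"].round(2),s["torque"].round(2),"proj",proj("side",s["eef_pos"]).round(1))
z=np.array([569.3,-190]);d=np.array([-.1665,.986]);q=s["eef_pos"][:2]-z;print("along",(q@d).round(1),"across",(q@[d[1],-d[0]]).round(1))
x=int(round(proj("side",s["eef_pos"])[0]));y=int(proj("side",s["eef_pos"])[1])
D=abs(b.astype(int)-a).max(2)
for r in range(y-8,y+8):print(r,D[r,x-6:x+7])
cv2.imwrite(f"pics/{sys.argv[1]}f.png",b)
E
python3 st.py c
```

```text
4.03 [ 568.17 -191.     50.99] [ 0.08 -0.4   0.5 ] [-0.   -0.02 -0.04] proj [260.  162.5]
along -0.8 across -1.3
154 [  1   1  11  45  81 134 148 141 132  89  46   9   2]
155 [  2   1   7  45  87 133 148 141 129  79  51  14   1]
156 [  1   1   7  43  88 130 147 141 129  75  39  10   3]
157 [  1   1   3  21  68 133 145 146 130  76  20   2   1]
158 [  0   0   1  10  65 116 124 128 115  73  23   2   1]
159 [ 1  1  1  6 47 90 96 99 69 31 11  1  1]
160 [ 1  1  0  1 23 41 43 41 29  8  2  0  1]
161 [1 1 1 1 1 2 2 2 2 1 1 0 1]
162 [1 1 1 1 1 1 0 0 4 1 1 1 0]
163 [1 1 1 0 1 4 1 1 1 1 1 1 1]
164 [1 1 1 1 4 1 1 2 4 0 0 1 0]
165 [1 1 1 0 2 1 1 1 1 1 1 1 0]
166 [1 1 1 1 1 1 1 1 1 1 1 1 0]
167 [1 0 1 1 1 1 2 1 0 1 0 0 1]
168 [1 1 1 1 1 2 2 1 3 1 1 0 1]
169 [0 1 1 1 2 1 1 1 1 1 2 1 0]
```

```bash
python3 st.py d | head -12; python3 - <<'E'
from h import *
im=viewer.get_image("top");a=cv2.imread("pics/top0.png")
x=290;y=170;cv2.imwrite("pics/d2.png",cv2.resize(im[175:215,285:335],(750,600),interpolation=0))
E
```

```text
4.08 [ 568.2  -191.     51.06] [-0.33 -0.09 -1.08] [ 0.01  0.01 -0.01] proj [260.  162.5]
along -0.8 across -1.2
154 [  1   4  12  44  81 135 148 142 133  89  45  12   4]
155 [  1   0   9  45  86 132 146 139 128  77  42  10   2]
156 [  1   2   7  44  88 131 146 141 127  73  33   6   3]
157 [  1   0   3  20  69 133 146 144 127  68  19   2   0]
158 [  1   1   1  10  66 116 124 123 113  69  22   2   1]
159 [ 1  0  1  5 47 89 95 92 67 29 12  1  1]
160 [ 0  1  0  1 24 41 38 41 30  6  2  0  1]
161 [0 0 1 1 4 1 4 0 1 1 1 0 0]
162 [1 1 0 1 3 1 1 1 1 1 1 1 1]
163 [0 1 0 0 3 2 2 4 2 0 1 1 0]
```

View pics/d2.png

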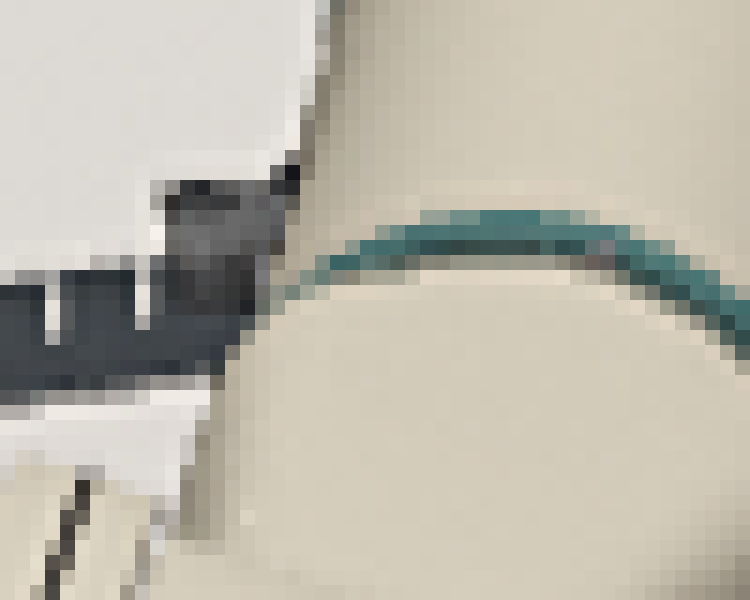

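Emit:
{"name": "apply_moves", "arguments": {
  "series": [
    [[0, 0, 0.02, 0, 0, 0], [0, 0, 0.02, 0, 0, 0], [0, 0, 0.01, 0, 0, 0], [0, 0, 0, 0, 0, 0], [0, 0, 0, 0, 0, 0]]
  ]
}}

```text
clock: 4.75
eef_pos: [568.2, -191.0, 48.5]
tool_rot: [-3.142, 0.0, -1.404]
force: [1.2, -0.1, 0.4]
width: -0.1
```

```bash
python3 st.py e | head -14
```

```text
4.8 [ 568.19 -191.     48.54] [ 0.52 -0.47  0.51] [ 0.01 -0.   -0.05] proj [260. 163.]
along -0.8 across -1.3
155 [  1   2   4  44  86 132 148 143 129  77  42  10   2]
156 [  1   2   8  44  88 132 148 141 127  77  35   6   2]
157 [  0   0   3  22  70 137 150 142 126  66  19   2   1]
158 [  0   2   2  24  84 141 151 150 134  75  22   2   1]
159 [ 1  1  2 15 42 76 84 88 79 50 10  1  1]
160 [ 0  1  1  3  7 14 15 19 18 11  2  0  1]
161 [0 1 1 4 4 7 5 3 3 1 1 0 0]
162 [1 0 0 2 2 3 1 1 2 1 1 0 1]
163 [1 0 0 2 1 2 5 2 1 1 1 1 1]
164 [0 1 1 1 5 4 2 1 1 2 1 1 0]
165 [0 1 0 1 1 1 1 0 2 1 1 1 0]
166 [1 0 1 2 1 1 1 1 1 2 0 1 0]
```

```bash
python3 - <<'E'
from h import *
import glob
a=cv2.imread("pics/side0.png").astype(int)
for n in "bcde":
    b=cv2.imread(f"pics/{n}f.png").astype(int);D=abs(b-a).max(2)
    print(n,"rule far half",D[190:238,250:266].mean().round(2),D[190:238,250:266].max(),"ref",D[190:238,268:284].mean().round(2))
for n in"de":
    b=cv2.imread(f"pics/{n}f.png");print(n)
    for r in range(154,164): print(r," ".join("%3d,%3d,%3d"%tuple(b[r,c]) for c in range(257,265)))
F=[ctrl.read_state()["force"][2] for _ in range(5)];print(F)
im=cv2.imread("pics/ef.png");cv2.imwrite("pics/e3.png",cv2.resize(im[95:175,220:300],(600,600),interpolation=cv2.INTER_CUBIC))
E
```

```text
b rule far half 0.85 3 ref 0.65
c rule far half 0.87 3 ref 0.68
d rule far half 0.87 3 ref 0.67
e rule far half 0.86 3 ref 0.67
d
154  65, 70,156 102,103,111  57, 56, 54  46, 43, 41  51, 47, 45  57, 55, 53  88, 88, 98  68, 71,142
155  67, 73,167 108,110,119  60, 59, 57  46, 44, 42  53, 50, 48  60, 59, 58  93, 94,109  66, 69,162
156  67, 71,166 109,111,121  60, 59, 57  47, 43, 42  52, 49, 46  60, 59, 59  93, 94,112  60, 64,166
157  81, 85,171 108,110,122  63, 61, 60  52, 49, 46  53, 51, 48  64, 62, 62 104,106,121  73, 77,169
158 138,143,206 105,108,150  74, 73,102  68, 66, 93  67, 66, 93  70, 69, 97 112,114,139 122,127,186
159 115,120,222  72, 75,205  53, 56,193  51, 53,192  50, 51,192  50, 52,192  84, 87,201 125,130,215
160  52, 59,225  18, 31,223  12, 28,223  15, 28,223  10, 26,222  11, 28,222  46, 53,223 116,122,224
161  24, 36,224  10, 22,225  10, 20,225  10, 20,224  10, 22,225  10, 24,225  49, 56,225 130,135,224
162  20, 36,224  10, 20,224  10, 21,224  10, 21,225  10, 22,224  10, 23,224  55, 62,225 138,144,224
163  24, 36,224  10, 19,223  10, 19,224  10, 21,224  10, 23,225  11, 2
[... 492 characters left out ...]
 66  64, 64, 76 113,116,133 123,128,186
159 105,110,215  85, 89,182  66, 69,154  62, 64,149  53, 55,139  61, 62,142  95, 99,170 127,132,213
160  50, 57,223  40, 47,217  47, 53,211  47, 52,210  37, 44,206  38, 45,206  61, 66,213 117,122,223
161  28, 39,225  10, 22,224  10, 27,223  11, 29,224  10, 25,223  10, 26,223  49, 57,223 129,135,224
162  21, 35,224  10, 21,224  10, 18,224  10, 20,225  10, 22,225  10, 24,224  55, 61,224 138,143,224
163  22, 35,223  10, 21,224  10, 19,224  10, 24,225  10, 21,225  10, 24,225  55, 62,224 139,145,224
[np.float64(0.5051528599110857), np.float64(0.5051528599110857), np.float64(0.5051528599110857), np.float64(0.5051528599110857), np.float64(0.5051528599110857)]
```

View pics/e3.png

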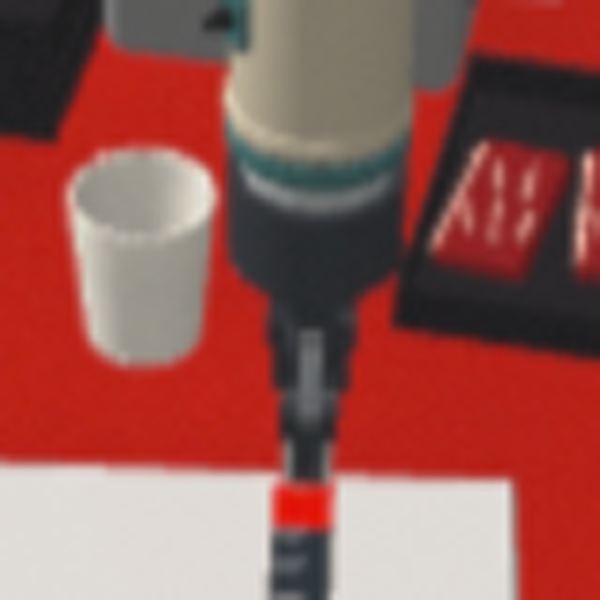

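Emit:
{"name": "apply_moves", "arguments": {
  "series": [
    [[0, 0, 0.02, 0, 0, 0], [0, 0, 0.02, 0, 0, 0], [0, 0, 0.02, 0, 0, 0], [0, 0, 0, 0, 0, 0], [0, 0, 0, 0, 0, 0]]
  ]
}}

```text
clock: 5.42
eef_pos: [568.2, -191.0, 45.5]
tool_rot: [-3.142, 0.0, -1.404]
force: [0.7, -0.7, -0.4]
width: 0.1
```

```bash
cat >> st.py <<'E'
print("rule far half diff",D[190:238,250:266].mean().round(2),D[190:238,250:266].max())
E
python3 st.py f
```

```text
5.47 [ 568.17 -191.03   45.53] [-0.37 -0.12  0.34] [-0.01 -0.01  0.01] proj [260.  163.7]
along -0.8 across -1.3
155 [  1   1   7  42  81 137 148 141 133  89  38   7   3]
156 [  1   1   8  44  86 132 148 140 128  74  32   7   1]
157 [  0   1   2  23  70 137 151 145 129  69  19   2   1]
158 [  0   1   2  26  92 160 173 168 145  79  25   2   1]
159 [  1   1   2  13  90 139 145 141 130  79  22   2   1]
160 [ 1  1  1  4 28 50 54 54 48 30  8  1  1]
161 [ 1  1  1  5 13 20 23 22 22  7  1  1  0]
162 [1 1 1 3 2 3 2 1 4 1 1 0 0]
163 [1 1 1 1 0 2 4 4 1 1 1 1 1]
164 [1 1 1 1 5 2 1 2 1 1 0 1 0]
165 [1 1 1 0 2 1 1 1 2 1 1 1 0]
166 [1 1 1 1 2 1 1 1 2 1 1 0 0]
167 [1 0 1 1 1 1 2 1 0 1 1 1 1]
168 [0 1 1 1 0 1 1 1 2 1 2 1 0]
169 [0 1 1 0 1 1 1 1 1 1 2 0 1]
170 [0 1 1 1 0 1 1 2 2 0 1 0 1]
rule far half diff 0.85 3
```

Emit:
{"name": "apply_moves", "arguments": {
  "series": [
    [[0, 0, 0.04, 0, 0, 0], [0, 0, 0.04, 0, 0, 0], [0, 0, 0.02, 0, 0, 0], [0, 0, 0, 0, 0, 0], [0, 0, 0, 0, 0, 0]]
  ]
}}

```text
clock: 6.1
eef_pos: [568.2, -191.0, 40.5]
tool_rot: [-3.142, -0.0, -1.404]
force: [-0.0, 0.5, 0.0]
width: 0.2
```

```bash
python3 st.py g
```

```text
6.15 [ 568.2  -191.03   40.56] [-0.52 -1.35  0.29] [ 0.01  0.05 -0.03] proj [259.9 164.7]
along -0.8 across -1.3
156 [  0   2   7  37  82 134 147 142 132  88  40   6   1]
157 [  0   1   2  25  72 136 153 145 128  70  20   3   1]
158 [  0   2   3  28  93 161 177 171 147  80  26   2   1]
159 [  0   0   3  27 106 169 182 177 156  88  25   2   2]
160 [  0   1   3  25  99 141 146 150 137  81  21   1   1]
161 [ 1  1  1 24 60 51 54 54 50 37  7  1  1]
162 [ 1  0  1  9 24 21 19 20 23  5  2  1  1]
163 [ 1  1  0  1  1 11  5  6  5  1  1  0  1]
164 [0 1 1 2 1 1 1 1 3 1 0 1 1]
165 [1 1 1 1 2 1 1 0 1 0 1 1 0]
166 [1 0 1 2 1 1 1 1 1 1 0 1 0]
167 [1 0 0 1 0 1 2 1 1 1 1 0 1]
168 [0 1 1 2 1 1 1 2 2 1 1 1 1]
169 [1 1 1 0 2 2 1 1 0 0 0 1 0]
170 [1 0 1 1 0 1 1 1 1 1 1 0 0]
171 [0 1 1 0 0 1 1 1 2 0 1 0 1]
rule far half diff 0.87 3
```

Emit:
{"name": "apply_moves", "arguments": {
  "series": [
    [[0, 0, 0.02, 0, 0, 0], [0, 0, 0.02, 0, 0, 0], [0, 0, 0.02, 0, 0, 0], [0, 0, 0.01, 0, 0, 0], [0, 0, 0, 0, 0, 0]]
  ]
}}

```text
clock: 6.78
eef_pos: [568.2, -191.0, 37.0]
tool_rot: [3.142, 0.0, -1.404]
force: [-0.3, -0.7, 0.2]
width: 0.1
```

```bash
python3 st.py i
```

```text
6.83 [ 568.18 -190.98   37.02] [ 0.1  -0.11 -0.11] [-0.01 -0.03 -0.04] proj [259.9 165.5]
along -0.8 across -1.3
157 [  0   1   4  35  84 141 150 147 136  90  35   5   1]
158 [  0   1   3  28  94 161 177 169 149  86  26   3   1]
159 [  1   0   3  26 104 170 183 177 156  88  24   2   1]
160 [  1   1   2  26 106 168 182 181 159  91  22   1   1]
161 [  1   1   2  29  80 125 138 138 129  76  10   1   1]
162 [ 1  1  1 17 52 41 35 34 38 33  3  1  1]
163 [1 1 1 2 7 9 4 4 5 4 1 0 1]
164 [0 1 1 2 2 3 2 2 2 1 1 1 1]
165 [1 1 1 0 1 1 1 1 1 1 1 0 1]
166 [1 0 1 1 2 1 2 1 2 1 1 1 1]
167 [0 1 1 1 1 0 3 1 1 0 1 0 1]
168 [0 1 1 1 1 1 2 0 1 1 1 0 0]
169 [1 1 0 0 1 1 1 1 1 1 2 1 1]
170 [1 0 1 2 1 1 1 2 1 0 1 1 1]
171 [1 1 1 1 0 0 1 1 1 1 1 0 1]
172 [1 1 1 0 0 1 0 1 1 2 0 1 1]
rule far half diff 0.89 4
```

Emit:
{"name": "apply_moves", "arguments": {
  "series": [
    [[0, 0, 0.01, 0, 0, 0], [0, 0, 0.02, 0, 0, 0], [0, 0, 0.02, 0, 0, 0], [0, 0, 0.01, 0, 0, 0], [0, 0, 0, 0, 0, 0]]
  ]
}}

```text
clock: 7.45
eef_pos: [568.1, -191.0, 33.9]
tool_rot: [3.141, 0.0, -1.404]
force: [0.0, -0.6, -0.8]
width: -0.2
```

```bash
python3 st.py j
```

```text
7.5 [ 568.17 -191.03   34.  ] [ 0.26 -0.07  0.73] [ 0.03 -0.04  0.02] proj [259.9 166.1]
along -0.8 across -1.3
158 [  0   1   3  36 102 164 176 172 152  93  39   4   1]
159 [  1   1   3  28 106 171 184 179 158  89  26   2   2]
160 [  1   2   3  27 111 173 182 179 160  91  24   1   1]
161 [  1   0   3  39 103 161 169 166 152  86  22   2   0]
162 [  1   1   2  26  61  98 104 103  96  53   9   1   1]
163 [ 1  1  0  6 26 40 41 39 42 19  2  1  1]
164 [ 0  1  0  1  5  4  5  7 10  3  1  1  1]
165 [1 1 1 0 1 1 1 1 1 1 1 1 1]
166 [1 1 1 2 2 1 1 1 2 1 1 1 1]
167 [1 1 1 1 1 1 3 1 1 0 1 1 1]
168 [0 1 1 2 2 0 1 1 2 1 0 0 1]
169 [1 1 1 0 1 1 0 1 1 0 1 0 1]
170 [1 0 1 1 0 1 1 2 1 1 1 0 1]
171 [1 1 1 1 1 0 1 1 1 1 1 0 1]
172 [0 1 1 0 1 1 1 0 0 1 1 0 1]
173 [1 0 1 1 1 0 1 1 0 1 2 1 1]
rule far half diff 0.92 4
```

Emit:
{"name": "apply_moves", "arguments": {
  "series": [
    [[0, 0, 0.01, 0, 0, 0], [0, 0, 0.02, 0, 0, 0], [0, 0, 0.02, 0, 0, 0], [0, 0, 0.01, 0, 0, 0], [0, 0, 0, 0, 0, 0]]
  ]
}}

```text
clock: 8.12
eef_pos: [568.1, -191.0, 31.0]
tool_rot: [3.142, 0.0, -1.403]
force: [0.0, 0.0, -1.3]
width: -0.3
```

```bash
python3 st.py k
```

```text
8.18 [ 568.17 -191.     31.  ] [-0.04  0.35 -0.08] [ 0.04 -0.   -0.02] proj [259.9 166.8]
along -0.8 across -1.3
158 [  1   1   4  42 109 166 175 171 154  99  44   5   1]
159 [  0   1   3  29 107 171 184 179 158  90  26   3   2]
160 [  1   1   3  27 110 172 186 181 160  91  24   2   1]
161 [  1   0   3  40 111 173 183 177 161  91  22   2   0]
162 [  1   0   3  40 102 147 150 150 142  80  11   1   0]
163 [ 1  1  1 24 58 54 54 58 67 38  4  1  1]
164 [ 0  1  1  3 19 14 17 26 36 10  1  1  0]
165 [1 1 1 1 2 3 2 3 3 2 1 1 1]
166 [1 1 1 2 1 1 1 1 2 1 1 0 1]
167 [0 1 1 0 1 1 2 1 0 1 1 1 1]
168 [0 1 1 2 2 1 1 1 1 1 1 1 1]
169 [1 1 1 0 1 1 1 1 1 0 2 1 0]
170 [0 1 1 2 0 1 2 2 2 1 0 1 1]
171 [1 1 1 1 1 1 1 2 1 1 1 0 1]
172 [0 1 0 1 1 0 1 1 0 1 1 1 1]
173 [1 0 1 1 1 1 1 1 1 0 2 1 1]
rule far half diff 0.92 4
```

Emit:
{"name": "apply_moves", "arguments": {
  "series": [
    [[0, 0, 0.01, 0, 0, 0], [0, 0, 0.02, 0, 0, 0], [0, 0, 0.02, 0, 0, 0], [0, 0, 0.01, 0, 0, 0], [0, 0, 0, 0, 0, 0]]
  ]
}}

```text
clock: 8.8
eef_pos: [568.2, -191.0, 28.1]
tool_rot: [-3.141, -0.0, -1.404]
force: [0.6, 0.4, 1.9]
width: -0.1
```

```bash
python3 st.py l|grep -v "^1[67][6789012]"
```

```text
8.85 [ 568.23 -191.01   28.14] [ 0.01 -0.13  1.77] [ 0.03  0.05 -0.01] proj [259.8 167.4]
along -0.8 across -1.2
159 [  1   1   5  43 121 175 183 179 162 103  40   3   1]
163 [  1   1   1  38  79 113 129 131 115  54   4   1   1]
164 [ 1  1  5  2 36 32 37 42 41 16  1  1  1]
165 [ 1  1 17 25 24 23 23  6  4  9  7  1  1]
173 [1 4 1 1 2 0 2 1 1 2 1 1 1]
174 [1 1 9 1 1 0 0 1 1 1 0 1 1]
rule far half diff 3.58 37
```

Contact: about 1.8 N, and the rule has sunk by about 1.3 mm. The reported z is 28 here, so the tips sit about 20 mm above the reported TCP. From here I go by force and picture, not by reported z. Next is the slow slide along the rule.

Emit:
{"name": "apply_moves", "arguments": {
  "series": [
    [[0, 0, 0.01, 0, 0, 0], [-0.02, 0, 0, 0, 0, 0], [-0.04, 0, 0, 0, 0, 0], [-0.06, 0, 0, 0, 0, 0], [-0.06, 0, 0, 0, 0, 0]]
  ]
}}

```text
clock: 9.48
eef_pos: [566.8, -182.0, 27.6]
tool_rot: [-3.141, -0.0, -1.404]
force: [0.9, -1.2, 2.2]
width: 0.3
```

Emit:
{"name": "apply_moves", "arguments": {
  "series": [
    [[-0.06, 0, 0, 0, 0, 0], [-0.06, 0, 0, 0, 0, 0], [-0.06, 0, 0, 0, 0, 0], [-0.06, 0, 0, 0, 0, 0], [-0.06, 0, 0, 0, 0, 0]]
  ]
}}

```text
clock: 10.1
eef_pos: [564.1, -167.1, 27.5]
tool_rot: [3.142, 0.0, -1.404]
force: [0.1, -1.2, 1.9]
width: 0.0
```

Emit:
{"name": "apply_moves", "arguments": {
  "series": [
    [[-0.06, 0, 0, 0, 0, 0], [-0.06, 0, 0, 0, 0, 0], [-0.06, 0, 0, 0, 0, 0], [-0.06, 0, 0, 0, 0, 0], [-0.06, 0, 0, 0, 0, 0]]
  ]
}}

```text
clock: 10.72
eef_pos: [561.7, -152.3, 27.5]
tool_rot: [-3.142, -0.0, -1.404]
force: [0.8, -1.5, 3.3]
width: 0.4
```

Emit:
{"name": "apply_moves", "arguments": {
  "series": [
    [[-0.06, 0, 0, 0, 0, 0], [-0.06, 0, 0, 0, 0, 0], [-0.06, 0, 0, 0, 0, 0], [-0.06, 0, 0, 0, 0, 0], [-0.06, 0, 0, 0, 0, 0]]
  ]
}}

```text
clock: 11.35
eef_pos: [559.2, -137.6, 27.5]
tool_rot: [-3.142, -0.0, -1.404]
force: [-0.2, -1.2, 2.1]
width: -0.3
```

Emit:
{"name": "apply_moves", "arguments": {
  "series": [
    [[-0.06, 0, 0, 0, 0, 0], [-0.06, 0, 0, 0, 0, 0], [-0.06, 0, 0, 0, 0, 0], [-0.06, 0, 0, 0, 0, 0], [-0.06, 0, 0, 0, 0, 0]]
  ]
}}

```text
clock: 11.98
eef_pos: [556.6, -122.8, 27.5]
tool_rot: [-3.142, 0.0, -1.404]
force: [0.6, -1.4, 2.9]
width: -0.2
```

Emit:
{"name": "apply_moves", "arguments": {
  "series": [
    [[-0.06, 0, 0, 0, 0, 0], [-0.06, 0, 0, 0, 0, 0], [-0.06, 0, 0, 0, 0, 0], [-0.06, 0, 0, 0, 0, 0], [-0.06, 0, 0, 0, 0, 0]]
  ]
}}

```text
clock: 12.6
eef_pos: [554.1, -108.0, 27.5]
tool_rot: [-3.142, -0.0, -1.404]
force: [-0.2, -1.9, 1.9]
width: 0.2
```

Emit:
{"name": "apply_moves", "arguments": {
  "series": [
    [[-0.06, 0, 0, 0, 0, 0], [-0.06, 0, 0, 0, 0, 0], [-0.06, 0, 0, 0, 0, 0], [-0.06, 0, 0, 0, 0, 0], [-0.06, 0, 0, 0, 0, 0]]
  ]
}}

```text
clock: 13.22
eef_pos: [551.6, -93.2, 27.5]
tool_rot: [3.142, -0.0, -1.404]
force: [-0.3, -2.7, 1.6]
width: 0.2
```

Emit:
{"name": "apply_moves", "arguments": {
  "series": [
    [[-0.06, 0, 0, 0, 0, 0], [-0.06, 0, 0, 0, 0, 0], [-0.06, 0, 0, 0, 0, 0], [-0.06, 0, 0, 0, 0, 0], [-0.06, 0, 0, 0, 0, 0]]
  ]
}}

```text
clock: 13.85
eef_pos: [549.1, -78.4, 27.5]
tool_rot: [3.142, 0.0, -1.404]
force: [0.3, -1.7, 2.7]
width: -0.1
```

Emit:
{"name": "apply_moves", "arguments": {
  "series": [
    [[-0.06, 0, 0, 0, 0, 0], [-0.06, 0, 0, 0, 0, 0], [-0.06, 0, 0, 0, 0, 0], [-0.06, 0, 0, 0, 0, 0], [-0.06, 0, 0, 0, 0, 0]]
  ]
}}

```text
clock: 14.48
eef_pos: [546.6, -63.6, 27.5]
tool_rot: [3.142, 0.0, -1.404]
force: [0.5, -1.0, 2.5]
width: -0.1
```

Emit:
{"name": "apply_moves", "arguments": {
  "series": [
    [[-0.06, 0, 0, 0, 0, 0], [-0.06, 0, 0, 0, 0, 0], [-0.06, 0, 0, 0, 0, 0], [-0.06, 0, 0, 0, 0, 0], [-0.06, 0, 0, 0, 0, 0]]
  ]
}}

```text
clock: 15.1
eef_pos: [544.2, -48.8, 27.5]
tool_rot: [-3.142, 0.0, -1.404]
force: [1.2, -1.5, 3.5]
width: -0.1
```

Emit:
{"name": "apply_moves", "arguments": {
  "series": [
    [[-0.06, 0, 0, 0, 0, 0], [-0.06, 0, 0, 0, 0, 0], [-0.06, 0, 0, 0, 0, 0], [-0.06, 0, 0, 0, 0, 0], [-0.06, 0, 0, 0, 0, 0]]
  ]
}}

```text
clock: 15.72
eef_pos: [541.7, -34.0, 27.5]
tool_rot: [-3.142, -0.0, -1.404]
force: [0.9, -1.6, 0.8]
width: -0.2
```

Emit:
{"name": "apply_moves", "arguments": {
  "series": [
    [[-0.06, 0, 0, 0, 0, 0], [-0.06, 0, 0, 0, 0, 0], [-0.06, 0, 0, 0, 0, 0], [-0.06, 0, 0, 0, 0, 0], [-0.06, 0, 0, 0, 0, 0]]
  ]
}}

```text
clock: 16.35
eef_pos: [539.1, -19.2, 27.5]
tool_rot: [3.142, 0.0, -1.404]
force: [0.5, -1.9, 2.2]
width: -0.1
```

Emit:
{"name": "apply_moves", "arguments": {
  "series": [
    [[-0.06, 0, 0, 0, 0, 0], [-0.06, 0, 0, 0, 0, 0], [-0.06, 0, 0, 0, 0, 0], [-0.06, 0, 0, 0, 0, 0], [-0.06, 0, 0, 0, 0, 0]]
  ]
}}

```text
clock: 16.98
eef_pos: [536.7, -4.4, 27.5]
tool_rot: [-3.142, 0.0, -1.404]
force: [1.0, -1.3, 2.1]
width: 0.1
```

```bash
python3 - <<'E'
from h import *
s=ctrl.read_state();print(s["clock"],s["eef_pos"].round(2),s["force"].round(2))
o=[]
for n,(r,c,sz) in dict(side=(190,225,50),top=(170,205,50)).items():
    im=viewer.get_image(n);cv2.imwrite(f"pics/{n}m.png",im);p=proj(n,[*s["eef_pos"][:2],48]);print(n,p)
    o.append(cv2.resize(im[r:r+sz,c:c+40],(400,500),interpolation=0))
cv2.imwrite("pics/m.png",np.hstack(o))
E
```

```text
16.975 [536.67  -4.41  27.53] [ 1.05 -1.27  2.08]
side [258.38160381 204.84724957]
top [255.74179018 202.26601445]
```

View pics/m.png

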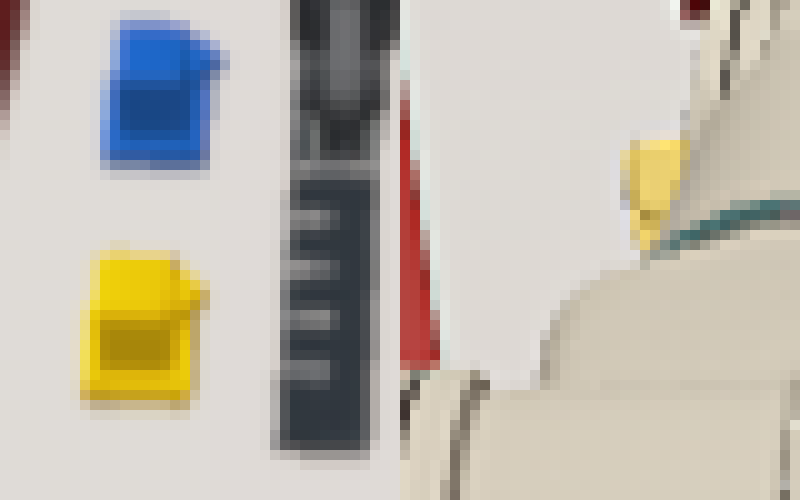

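```bash
python3 - <<'E'
from h import *
z=np.array([569.3,-190]);d=np.array([-.1665,.986]);d/=np.linalg.norm(d);n=np.array([d[1],-d[0]])
for a in(200,220,240,260,280,305):print(a,proj("side",[*(z+a*d-0*n),50]).round(2),proj("top",[*(z+a*d),50]).round(2))
for a in(250,252,254,256,258):print("tip",a,proj("side",[*(z+a*d+36*n),54]).round(2),proj("top",[*(z+a*d+36*n),54]).round(2))
# measured: tick rows from the first side picture (left part of the bar), nose profile
im=cv2.imread("pics/side0.png").astype(int)
print("ticks",[(r,im[r,252:257].mean().round().astype(int)) for r in range(204,236)])
for r in range(212,228):print(r,[tuple(im[r,c]) for c in range(241,249)])
E
```

```text
200 [257.87 207.23] [252.17 202.32]
220 [257.68 212.19] [246.1  203.23]
240 [257.48 217.26] [240.03 204.14]
260 [257.27 222.43] [233.97 205.05]
280 [257.06 227.73] [227.9  205.96]
305 [256.79 234.51] [220.32 207.09]
tip 250 [245.41 218.55] [235.37 193.62]
tip 252 [245.38 219.07] [234.77 193.71]
tip 254 [245.34 219.59] [234.16 193.8 ]
tip 256 [245.31 220.11] [233.55 193.89]
tip 258 [245.27 220.63] [232.95 193.99]
ticks [(204, np.int64(132)), (205, np.int64(143)), (206, np.int64(148)), (207, np.int64(137)), (208, np.int64(121)), (209, np.int64(118)), (210, np.int64(133)), (211, np.int64(139)), (212, np.int64(128)), (213, np.int64(118)), (214, np.int64(114)), (215, np.int64(125)), (216, np.int64(130)), (217, np.int64(119)), (218, np.int64(105)), (219, np.int64(102)), (220, np.int64(115)), (221, np.int64(140)), (222, np.int64(127)), (223, np.int64(101)), (224, np.int64(95)), (225, np.int64(104)), (226, np.int64(141)), (227, np.int64(123)), (228, np.int64(90)), (229, np.int64(85)), (230, np.int64(86)), (231, np.int64(86)), (232, np.int64(80)), (233, np.int64(75)), (234, np.int64(108)), (2
[... 5377 characters left out ...]
int64(10), np.int64(177), np.int64(218)), (np.int64(10), np.int64(204), np.int64(235)), (np.int64(135), np.int64(180), np.int64(199)), (np.int64(209), np.int64(216), np.int64(221)), (np.int64(215), np.int64(219), np.int64(223)), (np.int64(215), np.int64(219), np.int64(224)), (np.int64(215), np.int64(219), np.int64(223))]
227 [(np.int64(10), np.int64(183), np.int64(222)), (np.int64(10), np.int64(195), np.int64(231)), (np.int64(10), np.int64(204), np.int64(236)), (np.int64(134), np.int64(178), np.int64(197)), (np.int64(209), np.int64(216), np.int64(221)), (np.int64(215), np.int64(219), np.int64(224)), (np.int64(215), np.int64(219), np.int64(224)), (np.int64(215), np.int64(219), np.int64(223))]
```

Emit:
{"name": "apply_moves", "arguments": {
  "series": [
    [[-0.06, 0, 0, 0, 0, 0], [-0.06, 0, 0, 0, 0, 0], [-0.06, 0, 0, 0, 0, 0], [-0.06, 0, 0, 0, 0, 0], [-0.06, 0, 0, 0, 0, 0]]
  ]
}}

```text
clock: 17.7
eef_pos: [534.2, 10.4, 27.5]
tool_rot: [3.142, -0.0, -1.403]
force: [1.0, -1.8, 1.9]
width: 0.2
```

Emit:
{"name": "apply_moves", "arguments": {
  "series": [
    [[-0.06, 0, 0, 0, 0, 0], [-0.06, 0, 0, 0, 0, 0], [-0.06, 0, 0, 0, 0, 0], [-0.06, 0, 0, 0, 0, 0], [-0.06, 0, 0, 0, 0, 0]]
  ]
}}

```text
clock: 18.32
eef_pos: [531.7, 25.1, 27.5]
tool_rot: [-3.142, -0.0, -1.404]
force: [0.1, -0.7, 1.9]
width: -0.3
```

Emit:
{"name": "apply_moves", "arguments": {
  "series": [
    [[-0.06, 0, 0, 0, 0, 0], [-0.06, 0, 0, 0, 0, 0], [-0.06, 0, 0, 0, 0, 0], [-0.06, 0, 0, 0, 0, 0], [-0.06, 0, 0, 0, 0, 0]]
  ]
}}

```text
clock: 18.95
eef_pos: [529.2, 39.9, 27.5]
tool_rot: [3.142, 0.0, -1.404]
force: [0.2, -1.9, 1.8]
width: 0.3
```

Emit:
{"name": "apply_moves", "arguments": {
  "series": [
    [[-0.06, 0, 0, 0, 0, 0], [-0.06, 0, 0, 0, 0, 0], [-0.06, 0, 0, 0, 0, 0], [-0.04, 0, 0, 0, 0, 0], [-0.02, 0, 0, 0, 0, 0]]
  ]
}}

```text
clock: 19.58
eef_pos: [527.2, 51.7, 27.5]
tool_rot: [3.142, -0.0, -1.403]
force: [1.0, -1.2, 2.6]
width: -0.0
```

```bash
python3 - <<'E'
from h import *
s=ctrl.read_state();e=s["eef_pos"];print(s["clock"],e.round(2),s["force"].round(2))
z=np.array([569.3,-190]);d=np.array([-.1665,.986]);d/=np.linalg.norm(d);print("along",(e[:2]-z)@d,"proj",proj("side",[*e[:2],48]))
im=viewer.get_image("side");cv2.imwrite("pics/nf.png",im);a=cv2.imread("pics/side0.png").astype(int);D=abs(im.astype(int)-a).max(2)
for r in range(212,232):print(r,im[r,252:266].max(1),D[r,238:247])
cv2.imwrite("pics/n.png",cv2.resize(im[195:245,225:275],(600,600),interpolation=0))
E
```

```text
19.575 [527.18  51.71  27.52] [ 0.98 -1.22  2.58]
along 245.34710677541094 proj [257.83646691 219.06449114]
212 [219 182 102  74  79 104 108 107  93  83 100 172 220 222] [1 2 2 1 1 1 1 2 1]
213 [219 178  86  62  70 101 105 101  87  68  86 164 219 222] [1 2 2 1 2 1 2 1 1]
214 [218 159  75  57  66  97 100 100  84  64  77 141 218 223] [2 2 2 2 1 1 1 1 2]
215 [216 148  75  54  59  82  85  84  69  56  73 148 218 223] [2 2 2 1 1 1 1 1 2]
216 [217 159 109  76  59  60  62  62  56  63 101 194 221 222] [1 2 2 2 2 2 2 2 1]
217 [217 153 103 101  67  49  50  52  59 101 134 216 223 223] [1 2 2 1 1 2 1 1 1]
218 [215 131  83 108  71  48  48  53  65 117 147 218 223 223] [1 1 1 1 1 1 2 1 1]
219 [215 122  77 100  67  48  51  54  66 119 157 218 223 223] [1 2 0 2 1 2 1 2 2]
220 [214 120  80  88  76  71  61  58  63 103 154 219 222 223] [0 2 1 1 1 2 3 1 2]
221 [216 135 117 128 131 135  90  63  63  85 150 218 223 223] [1 2 2 1 1 1 1 2 2]
222 [215 128 103 108 112 115  82  63  63  80 149 218 223 222] [2 2 2 2 2 1 3 2 2]
223 [214 108  70  70  70  71  64  63  63  80 149 218 223 223] [3 2 1 2 2 1 1 2 0]
224 [214 100  62  63  62  63  62  62  63  78 147 218 222 223] [1 2 1 0 0 2 3 1 1]
225 [214 103  72  72  71  71  63  62  63  79 148 218 222 223] [0 0 0 1 1 2 2 2 1]
226 [214 128 114 114 114 110  70  61  63  85 166 219 223 223] [2 1 1 2 1 1 2 1 1]
227 [193 112 105 107 112 109  71  63  63  90 177 220 223 223] [1 2 2 2 1 2 2 1 1]
228 [177  87  74  76  82  80  65  62  63  90 178 220 223 223] [1 2 1 1 2 1 2 1 2]
229 [178  84  63  63  64  63  64  62  63  90 178 220 222 223] [2 2 2 2 1 2 1 2 1]
230 [181  87  62  62  62  62  62  62  63  89 177 220 223 223] [2 2 1 1 1 3 2 1 1]
231 [181  87  62  61  63  62  62  63  65  92 179 220 222 222] [3 1 2 1 2 1 1 1 1]
```

View pics/n.png

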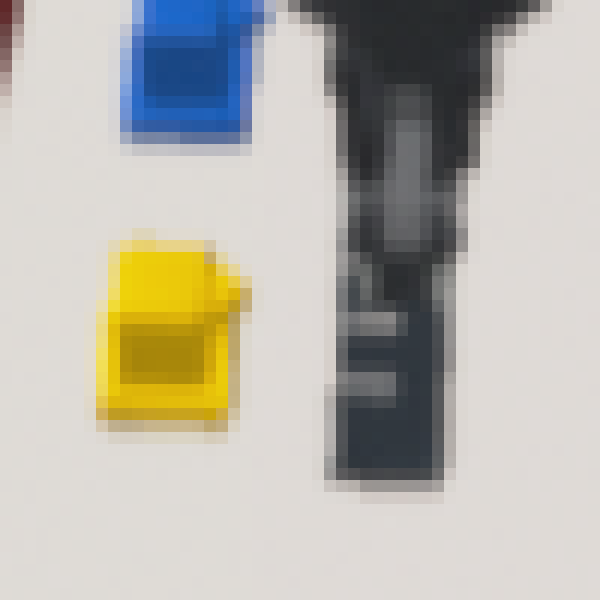

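Emit:
{"name": "apply_moves", "arguments": {
  "series": [
    [[-0.05, 0, 0, 0, 0, 0], [-0.06, 0, 0, 0, 0, 0], [-0.05, 0, 0, 0, 0, 0], [-0.03, 0, 0, 0, 0, 0], [-0.01, 0, 0, 0, 0, 0]]
  ]
}}

```text
clock: 20.25
eef_pos: [525.5, 61.6, 27.5]
tool_rot: [-3.142, 0.0, -1.403]
force: [-0.4, -2.0, 2.4]
width: 0.1
```

Emit:
{"name": "apply_moves", "arguments": {
  "series": [
    [[0, 0, 0, 0, 0, 0], [0, 0, 0, 0, 0, 0], [0, 0, 0, 0, 0, 0], [0, 0, 0, 0, 0, 0], [0, 0, 0, 0, 0, 0]]
  ]
}}

```text
clock: 20.88
eef_pos: [525.5, 61.6, 27.5]
tool_rot: [-3.142, 0.0, -1.403]
force: [-0.3, 0.1, 2.0]
width: -0.2
```

```bash
python3 - <<'E'
from h import *
s=ctrl.read_state();e=s["eef_pos"];print(s["clock"],e.round(2),s["force"].round(2))
z=np.array([569.3,-190]);d=np.array([-.1665,.986]);d/=np.linalg.norm(d);print("along",(e[:2]-z)@d)
im=viewer.get_image("side");a=cv2.imread("pics/side0.png").astype(int);D=abs(im.astype(int)-a).max(2)
print("yellow change",D[212:235,228:248].max(),"blue",D[190:210,230:248].max(),"force",ctrl.read_state()["force"].round(2))
cv2.imwrite("pics/o.png",cv2.resize(im[195:245,225:275],(600,600),interpolation=0))
E
```

```text
20.875 [525.53  61.58  27.52] [-0.3   0.08  2.04]
along 255.35329523366036
yellow change 5 blue 170 force [-0.64 -0.4   1.87]
```

View pics/o.png

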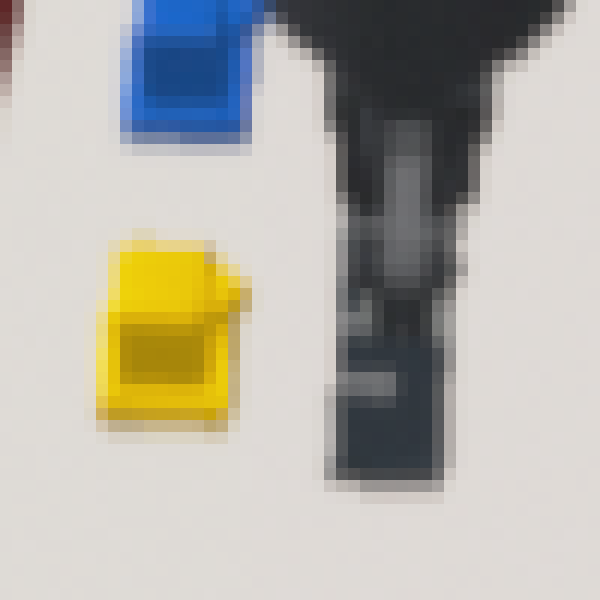

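The tips rest at the 255–256 mm mark with the nose opposite at about 257 mm. Yellow has not changed. The blue difference comes from the gripper hiding it, since its visible part sits where it was before.

```bash
python3 -c "
from cell import ctrl
print(ctrl.finish_job(), ctrl.read_state()['force'])"
```

```text
the job is handed in; nothing more can be done
the job is handed in; nothing more can be done
```

The job is handed in at about 21 s of the 38 s allowed. With the fingers shut, I touched the red zero, slid along the rule's top at about 24 mm/s, and stopped opposite the yellow marker's nose.

- **Start point:** the tips touched about 1 mm from the patch centre, both along and across the rule, at about 1.8 N.
- **Stop point:** the tips rest about 255.4 mm from zero by the arm's readings, or 256–257 mm by the rule's ticks in the picture. I place the nose at about 257.5 mm, give or take 1.5 mm, so the stop is level with it or just short.
- **Pressure:** single readings during the slide were 0.8–3.5 N including sensor noise, and the last before handing in was about 2 N, so the rule sinks by about 2 mm.
- **Markers:** the yellow one showed no change in the last picture. The automatic change check on the blue one failed because the gripper partly hides it. The part still visible sits where it did before.

**Disagreements:**
- **Height:** contact came at a reported height of 28–29 mm instead of 50 mm, so the reported tool point sits about 20 mm beyond the real tips. I relied on force and the pictures for height.
- **Side camera:** its calibration is about 4 mm off at the far end of the rule. I corrected the nose position using the ticks.
- **First estimate of the nose:** it came out at 255.4 mm before that correction.

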